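Check a washed wooden spatula with the moisture meter

TASK

Lay the wooden spatula flat in its bay in the grey utensil tray, beside the brush: blade between the walls, handle out through the gap, and let go of it. Then take the moisture meter out of its stand and hold it upright on the spatula with both pins inside the dark ring, centred on it and in line with the spatula's length, pressed lightly so that the spring foot is about half way in; do not press hard or drop anything, leave the other things where they are, and finish while holding the meter there.

Things in the scene. Friction and masses are not known exactly. Their poses are not given: they have to be found in the camera images.
- spatula: flat wooden spatula, 254 mm long, loose on the counter at first. Origin: centre line, underside, where handle and blade meet; x points from handle to blade tip, z up. Handle (26 mm wide, 16 thick) from x = -139 to +6 mm, blade (62 wide, 10 thick, round tip) from x = 0 to +115 mm. About 0.1 kg, centre of mass near x = +5 mm
- spatula_mark (a point): the marked spot: centre of a dark ring 30 mm across on the upper face of the spatula's blade, 62 mm from the spatula's origin along x, 10 mm above its underside
- spatula_grip (a point): a good place to grip the spatula, across the 26 mm width: on the handle 22 mm behind the origin, 8 mm above the underside
- tray: grey utensil tray, fixed, 270 (x) x 170 (y) mm: 6 mm thick base with walls 10 mm high and 6 mm thick on it (top at 16 mm). Origin: centre of its underside. Blade bay for the spatula in the +x half; a bay along the +y side holds a pastry brush. The lane for the spatula's handle (-x half, in line with the blade bay) has no walls
- tray_bay (a point): handle end of the blade bay, mid-width, on the base (6 mm above the counter), axes as the tray's. Inside, the bay is 72 mm wide (y -36 to +36) and runs from x = 0 to +126 mm; its wall at x = 0 has a 50 mm gap for the handle, which leaves toward -x. Laid right, the spatula's origin is 0 to 11 mm (best 5) ahead of this point, its x along this x, its underside on the base
- stand: white stand of the moisture meter, fixed, base 95 x 75 mm, a rectangular open-topped pocket 61 x 41 mm outside and 49 x 29 mm inside, rim 56 mm high; long side along x. Ledges 30 mm above the counter carry the meter
- meter: moisture meter: black upright case 46 (x) x 26 (y) x 105 (z) mm, in the stand's pocket at first (top 135 mm above the counter), long sides matching. Origin: centre of the case's underside, z up. About 0.15 kg. Grip across the 26 mm, 60 to 85 mm above its origin; draw it straight up 46 mm to clear. Below, a spring foot carries two blunt steel pins in line along x, 14 mm apart
- meter_tip (a point): the point midway between the two pin tips, 20 mm below the case's underside when the foot is out; moves with the foot
- meter_foot (a joint): how far the spring foot is pushed into the case, m: 0 fully out, 0.010 at its stop. The spring gives about 1.1 N at 0 and 0.45 N more per mm
- brush: flat pastry brush, 39 x 230 x 12 mm, lying in the tray's brush bay; bystander
- bell: 68 x 68 x 56 mm brass counter bell, loose, standing at the back right; bystander
- tape: 94 mm roll of tape, 25 mm high, loose, standing at the back, middle right; bystander
- shaker: 67 x 67 x 120 mm grey flour shaker, loose, standing at the back, middle; bystander
- mug: white mug, 88 x 127 x 95 mm, loose, standing at the front right; bystander

How it is judged:
On the way, in this order (a step that is already met when the one before it is completed fails the run):
1. the spatula lies flat in its bay, let go (x of spatula in the frame of tray_bay between -0.008 and 0.016 m and y of spatula in the frame of tray_bay between -0.012 and 0.012 m and x of spatula_mark in the frame of tray_bay above 0.04 m and z of spatula in the frame of tray_bay below 0.003 m and angle between spatula's own z axis and vertical below 0.05 rad and contact force between spatula and the fingers below 0.05 N), for 0.2 s.
2. the meter is out of its stand, held by the fingers (contact force between meter and the fingers above 1 N and z of meter in the frame of stand above 0.06 m and contact force between meter and stand below 0.05 N), for 0.2 s.
At the end, for the whole second after the job is handed in: Spatula flat in its bay (-8..+16 mm along, 12 mm across), not touched by the fingers, which hold the meter: upright within 8 deg, pin line along the spatula within 11 deg, tip within 8 mm of the ring centre, foot in 1 to 9 mm, 0.8 to 8 N on the spatula, at rest, clear of tray and stand (all of step 1 and horizontal distance between meter_tip and spatula_mark below 0.008 m and angle between meter's own z axis and vertical below 0.14 rad and angle between the x axis of meter and the x axis of spatula, either way round below 0.2 rad and value of joint meter_foot between 0.001 and 0.009 m and contact force between meter and spatula between 0.8 and 8 N and contact force between meter and the fingers above 1 N and contact force between meter and stand below 0.05 N and contact force between meter and tray below 0.05 N and linear speed of each of meter, spatula below 0.03 m/s); the arm keeps its last pose, push and grip.
It fails at once if the meter is pressed hard on the spatula (over 15 N) (contact force between meter and spatula above 15 N).
It fails at once if the spatula is dropped: let go more than 4 cm above the counter (height (world z) of spatula above 0.04 m and contact force between spatula and the fingers below 0.01 N and contact force between spatula and tray below 0.01 N and linear speed of spatula above 0.3 m/s).
It fails at once if the meter is dropped (height (world z) of meter above 0.07 m and contact force between meter and the fingers below 0.01 N and linear speed of meter above 0.3 m/s).
It fails at once if the brush or another bystander is moved more than 20 mm (distance of any of brush, bell, tape, shaker, mug from where it was at the start of the episode above 0.02 m).
It also fails if it takes over 67 s, if anything falls off the work surface, if the arm or the gripper's body presses on something with over 40 N, if the wrist force passes 120 N, or if a joint passes its speed limit or range.

ROBOT

A 6-joint arm with a two-finger parallel gripper is mounted at the origin on a cart in front of the work surface, level with it; the furniture and walls round the work are solid. World frame = base frame: x ahead of the robot, y to its left, z up, the work surface at z = 0. Lengths are in m, angles in rad, forces in N, time in s.
With the tool pointing down it reaches from about 0.3 to 0.775 m from the base axis. Payload 14.6 kg.
Tool frame: the origin (TCP) lies midway between the tips of the shut fingers; the grasp point (between the pads) lies 19 mm behind it; z points along the fingers, y is the line along which they close (so a half turn about z gives the same grasp; the last joint's range is limited). The gripper opens to 94 mm and grips with 3 to 60 N. Pads are 16 mm wide; open, the fingers measure 119 mm over their backs; the gripper's body (75 mm by 177 mm) begins 78 mm behind the grasp point.
Start: joints at [-1.415, 0.3, 1.521, -0, 1.321, -0.067], TCP at [0.122, -0.536, 0.205] pointing down, gripper open.
Joint ranges: [-3.03, 3.03], [-0.79, 2.21], [0.23, 2.52], [-1.04, 4.18], [0, 3.07], [-2.55, 2.55]. Speed limits (rad/s): [2.22, 2.22, 2.57, 3.14, 3.14, 3.14].

INTERFACE

Orientations are given as a rotation vector (axis times angle).
In Python, from workcell import manip gives the robot as it stands. The module is installed in compiled form; this text tells all that it offers.
- The arm moves only by the shell command python3 -m crank 'ROWS' [OPENING] [FORCE]. ROWS is JSON, a list that holds one entry, the list of rows, each a list of 4 numbers: the shift along the tool's x, y, z in mm, then the turn about the tool's z in rad. A call has 1 to 10 rows; each row shifts and turns the commanded pose from where the row before left it, along the tool's axes as they then stand; what a row does not reach is not made up. A row lasts 1/10 s, in which the tool goes at most 50 mm and 8.59 degrees, less where a joint would pass 70% of its speed; a pose out of reach is approached as far as the arm can. A call is refused whole if a number of a shift passes 50 or a number of a turn 0.15, either way. A call with a gripper value outside its range is refused whole. OPENING is the finger opening in mm, from 0 to 94, set as the call begins (- or left out, the last holds). The fingers move at their own pace and stop on an object; FORCE is the grip in N (left out, the last holds). Time passes only in rows, so rows that do not move let the fingers close. It gives the time, the measured TCP pose, the force, the opening and the grip force at its end, in the units of the state.
- manip.read_state(): the state, without advancing time (a new reading comes with each control period).
- manip.get_image(name): name is "scene" or "side" or "wrist"; returns the picture (400x640x3 uint8, blue, green, red); there is no depth.
- manip.camera_info(name): a dict with "fx", "fy", "cx", "cy" (pixels), "R" (3x3) and "t" (3): a world point X has camera coordinates R X + t; the wrist camera has in their place "tool_from_camera" (4x4, takes a point from camera to tool coordinates, whose origin is the TCP and whose axes are the flange's). Camera axes: x right, y down, z forward; pixel columns grow to the right and rows downward; lengths in m; the calibration is good to about 2 mm. A picture is of the moment at which its call begins: read the wrist's pose just before it. camera_info takes no time and is no camera call.
- manip.hand_in(): hands the job in; it is judged then, once.
Trained networks look in the newest picture that a camera, given by its name, has taken for a name from the list of things; names that differ only in an ending like _2 or _b are one class to them, and where a whole thing is asked for, a point or a joint stands for the part that bears it (a point fixed in the world has none). Each returns a list of dicts, best first, with "confidence" (0 to 1); they miss things now and then, are a little off and sometimes report something else, mostly with a low value. They report only what shows in the picture. A call takes as long as a camera call.
- manip.look_for(camera, label): "centre" ([column, row] in pixels, amid what is visible of it).
- manip.outline_of(camera, label): "region" (400x640 bool, what is visible of it) and "centre" ([column, row] in pixels, amid what is visible of it).
- manip.pinpoint(camera, label): "centre" ([column, row] in pixels: a listed point, or the origin of a listed thing).
The state is a dict: "clock": time; "joint_pos": joint angles; "qd": joint speeds; "joint_torque": joint torques, N m; "position": TCP position; "tool_rot": TCP orientation; "force": force on the tool from outside, world axes, zero at the start; "wrist_torque": the same for the moment, N m; "gripper_width": opening from 0.0 (shut) to 1.0 (fully open); "grip_force": force on a finger pad.
Only numpy, scipy, OpenCV 4.12 (cv2) and the standard library are available. Lean on these libraries where they do the work, as an engineer would, in place of code of your own. Each camera call takes 0.05 s, during which the arm holds its last target. There are 200 camera calls.

## Working session

There is one attempt and no reset: what is moved stays moved. The work goes in short steps, Python scripts to look and compute and a shell command to move; the robot and the scene stay as the last step left them, time stands still between calls to the robot, and variables do not carry over. Pictures are saved under pics/ and viewed, at most 13 in all, crops included, and the job is handed in when it is done.

```bash
mkdir -p pics; cat > h.py <<'E'
import numpy as np, cv2
from scipy.spatial.transform import Rotation as Rn
from workcell import manip
def cam(name, st=None):
    c=manip.camera_info(name)
    K=np.array([[c['fx'],0,c['cx']],[0,c['fy'],c['cy']],[0,0,1]])
    if 'R' in c: R=np.array(c['R']);t=np.array(c['t'])
    else:
        st=st or manip.read_state()
        T=np.eye(4);T[:3,:3]=Rn.from_rotvec(st['tool_rot']).as_matrix();T[:3,3]=st['position']
        M=np.linalg.inv(T@np.array(c['tool_from_camera']));R=M[:3,:3];t=M[:3,3]
    return K,R,t
def at_z(px,z,c):
    K,R,t=c
    d=R.T@np.linalg.solve(K,[px[0],px[1],1]);o=-R.T@t
    return o+d*(z-o[2])/d[2]
def proj(X,c):
    K,R,t=c
    p=K@(R@np.array(X)+t);return p[:2]/p[2]
def snap(name,f=None):
    st=manip.read_state();im=manip.get_image(name)
    if f: cv2.imwrite('pics/'+f,im)
    return im,cam(name,st)
E
python3 - <<'E'
from h import *
np.set_printoptions(precision=4,suppress=True)
Z=dict(spatula=0,spatula_mark=.01,spatula_grip=.008,tray=0,tray_bay=.006,stand=0,meter=.03,brush=.006)
print(manip.read_state())
for n in('scene','side','wrist'):
    im,c=snap(n,n+'0.png')
    print(n,-c[1].T@c[2])
    if n=='wrist':pass
    for l,z in Z.items():
        r=manip.pinpoint(n,l)[:2]
        for q in r: print(' ',l,np.array(q['centre']),round(q['confidence'],2),at_z(q['centre'],z,c))
a=cv2.imread('pics/scene0.png');b=cv2.imread('pics/side0.png')
cv2.imwrite('pics/both.png',cv2.resize(np.vstack([a,b]),(480,600)))
E
```

```text
{'clock': 0.0, 'joint_pos': array([-1.4146,  0.3005,  1.5216, -0.    ,  1.3207, -0.0666]), 'qd': array([-0.0001, -0.0002,  0.0015,  0.0016,  0.    ,  0.0009]), 'joint_torque': array([ -0.0002, -53.1811, -35.2737,   0.0708,   0.0244,  -0.0001]), 'position': array([ 0.1215, -0.5361,  0.2049]), 'tool_rot': array([-3.121 , -0.3491,  0.0001]), 'force': array([-0.9739,  0.2013, -0.0119]), 'wrist_torque': array([-0.0495,  0.0108, -0.0345]), 'grip_force': 0.0, 'gripper_width': 0.9997655519911544}
scene [-0.0115 -1.1324  0.8002]
  spatula [340.5 237. ] 0.97 [ 0.5599 -0.3187  0.    ]
  spatula_mark [358.2 238. ] 0.79 [ 0.597  -0.3623  0.01  ]
  spatula_grip [332.9 244.5] 0.88 [ 0.5138 -0.3448  0.008 ]
  tray [270.9 171.6] 0.62 [0.5564 0.1844 0.    ]
  tray_bay [275.3 172.9] 0.72 [0.5626 0.1553 0.006 ]
  stand [297.5 206.5] 0.64 [ 0.5267 -0.095   0.    ]
  meter [299.5 201.8] 0.68 [ 0.5264 -0.1123  0.03  ]
  brush [265.3 163.3] 0.58 [0.5631 0.2516 0.006 ]
side [0.5846 0.8631 0.9316]
  spatula [326.6 179.4] 0.67 [ 0.5435 -0.3429 -0.    ]
  spatula_mark [307.  177.4] 0.55 [ 0.6137 -0.3433  0.01  ]
  spatula_grip [330.1 176.8] 0.92 [ 0.5308 -0.3475  0.008 ]
  tray [325.3 301.6] 0.58 [0.5626 0.1866 0.    ]
  tray_bay [323.3 285.7] 0.78 [0.5667 0.1386 0.006 ]
  stand [334.4 227.3] 0.59 [ 0.5261 -0.0954  0.    ]
  meter [334.8 218.7] 0.84 [ 0.5251 -0.103   0.03  ]
  meter [355.9 140.3] 0.46 [ 0.4223 -0.5523  0.03  ]
  brush [330.3 320. ] 0.72 [0.5516 0.2475 0.006 ]
wrist [ 0.1876 -0.522   0.3841]
```

View pics/scene0.png

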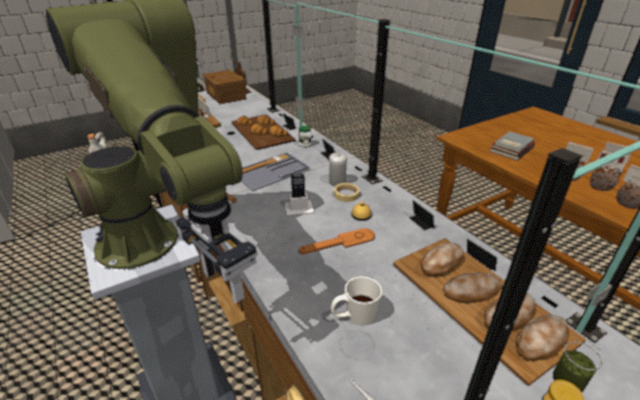

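View pics/side0.png

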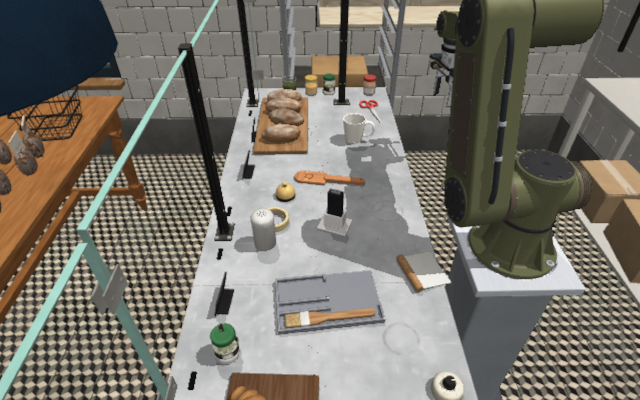

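The scene shows the spatula at about (340,237) in the scene camera, the meter at (298,205) and the tray at (271,172). The side view agrees, with the handle pointing toward the robot. I'll move the wrist camera over the spatula.

```bash
python3 -m crank '[[[40,-11,-5,0],[40,-11,-5,0],[40,-11,-5,0],[40,-11,-5,0],[40,-11,-5,0],[40,-11,-5,0],[40,-11,-5,0],[40,-11,-5,0],[40,-11,-5,0.11],[40,-11,-5,0.11]]]' 94
cat > m.py <<'E'
from h import *
import sys
np.set_printoptions(precision=4,suppress=True)
Z=dict(spatula=0,spatula_mark=.01,spatula_grip=.008,tray=0,tray_bay=.006,stand=0,meter=.03,brush=.006)
H=eval(sys.argv[3]) if len(sys.argv)>3 else 0
im,c=snap('wrist',sys.argv[1]+'.png')
s=manip.read_state();Rt=Rn.from_rotvec(s['tool_rot']).as_matrix()
print(s['clock'],s['position'],'yaw',np.arctan2(Rt[1,0],Rt[0,0]),'zt',Rt[:,2],'q6',s['joint_pos'][5],'F',s['force'],s['gripper_width'],s['grip_force'])
for l in sys.argv[2].split(','):
    for q in manip.pinpoint('wrist',l)[:1]: print(l,np.array(q['centre']),q['confidence'],at_z(q['centre'],Z[l]+H,c))
    for q in manip.outline_of('wrist',l)[:1]:
        g=np.array(q['region']);n=cv2.findNonZero(g.astype(np.uint8))
        (x,y),(w,h),a=cv2.minAreaRect(n)
        b=cv2.boxPoints(((x,y),(w,h),a))
        print(l,'rect',[at_z(p,Z[l]+H,c)[:2].round(4).tolist() for p in b],'touch edge',g[0].any()or g[-1].any()or g[:,0].any()or g[:,-1].any(),q['confidence'])
E
python3 m.py w1 spatula,spatula_mark,spatula_grip
```

```text
clock: 2.35
position: [0.4907, -0.3436, 0.2559]
tool_rot: [3.141, -0.002, 0.0]
force: [-1.0, -0.4, 1.0]
gripper_width: 1.002
grip_force: 0.0
2.4 [ 0.495  -0.3413  0.2562] yaw -0.007754349897625414 zt [ 0.0019  0.0002 -1.    ] q6 0.9132292886315618 F [5.3826 1.1597 0.695 ] 0.9997470987961031 0.0
spatula [319.5 128.4] 0.81 [ 0.5489 -0.3402  0.    ]
spatula rect [[0.411, -0.2807], [0.6665, -0.3298], [0.6572, -0.3907], [0.3986, -0.3506]] touch edge False 0.71
spatula_mark rect [[0.4147, -0.2853], [0.6636, -0.3297], [0.6551, -0.3891], [0.4035, -0.3536]] touch edge False 0.82
spatula_grip [314.1 146. ] 0.61 [ 0.5266 -0.3332  0.008 ]
spatula_grip rect [[0.4142, -0.2831], [0.6643, -0.3289], [0.6555, -0.3896], [0.4025, -0.3527]] touch edge False 0.56
```

View pics/w1.png

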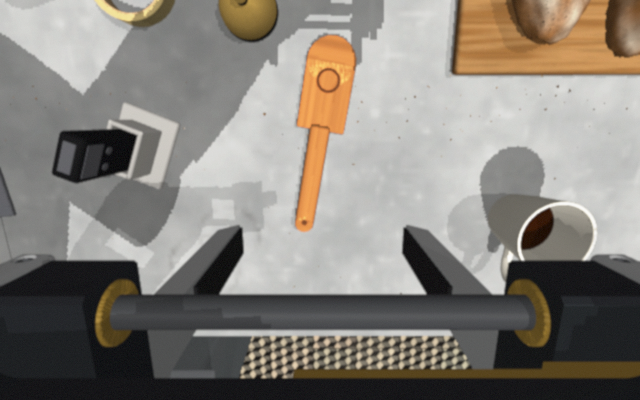

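The picture shows the spatula whole: ring at (328,80), handle end at (303,225) and handle/blade junction at (320,130). The meter is at (90,155) and clear of it.

```bash
cat > sp.py <<'E'
from h import *
import sys
np.set_printoptions(precision=4,suppress=True)
zb=float(sys.argv[1])
im,c=snap('wrist',sys.argv[2] if len(sys.argv)>2 else None)
s=manip.read_state();Rt=Rn.from_rotvec(s['tool_rot']).as_matrix()
ty=np.arctan2(Rt[1,0],Rt[0,0]);P=np.array(s['position'])
print('t',s['clock'],'tcp',P,'yaw',ty,'zt',Rt[:,2])
q=manip.outline_of('wrist','spatula')[0]
g=np.array(q['region']).astype(np.uint8)
ys,xs=np.nonzero(g)
W=np.array([at_z((x,y),zb+.01,c)[:2] for x,y in zip(xs,ys)])
# fit template by registering area
from scipy.optimize import minimize
def inside(p):
    d=np.c_[W-p[:2]]@np.array([[np.cos(p[2]),-np.sin(p[2])],[np.sin(p[2]),np.cos(p[2])]])
    x,y=d[:,0],np.abs(d[:,1])
    f=np.minimum(np.maximum(x-.115,0),0)
    sdh=np.maximum(np.maximum(-.139-x,x-.006),y-.013)
    sdb=np.maximum(np.maximum(-x,x-.115),y-.031)
    sd=np.minimum(sdh,sdb)
    return np.mean(np.clip(sd,0,None))*1e3
u,_,v=np.linalg.svd(W-W.mean(0),full_matrices=False);d=v[0]
if d[0]<0:d=-d
yaw0=np.arctan2(d[1],d[0]);o0=W.mean(0)
best=min((minimize(inside,[*(o0+k*d),yaw0],method='Nelder-Mead',options=dict(initial_simplex=[[*(o0+k*d),yaw0],[*(o0+k*d+[.02,0]),yaw0],[*(o0+k*d+[0,.02]),yaw0],[*(o0+k*d),yaw0+.1]])) for k in(-.03,-.01,.01)),key=lambda r:r.fun)
o=best.x;print('mask fit origin',o[:2],'yaw',o[2],'cost',best.fun,'pcayaw',yaw0,'area cm2',cv2.countNonZero(g))
for l,zz in(('spatula',0),('spatula_mark',.01),('spatula_grip',.008)):
    for r in manip.pinpoint('wrist',l)[:1]: print(l,np.array(r['centre']),at_z(r['centre'],zb+zz,c))
gp=o[:2]-.022*np.array([np.cos(o[2]),np.sin(o[2])])
dl=np.r_[gp,P[2]]-P
print('grip',gp,'tool-frame delta mm',(Rt.T@dl)*1e3,'turn (yaw err, +turn lowers yaw)',ty-o[2])
E
python3 sp.py 0
```

```text
t 2.75 tcp [ 0.4883 -0.3455  0.2555] yaw 0.0022046339568551313 zt [-0.0001 -0.     -1.    ]
mask fit origin [ 0.545  -0.3399] yaw -0.1778803814530021 cost 0.010071505116511502 pcayaw -0.17804357397646114 area cm2 6690
spatula [317.8 129.2] [ 0.5454 -0.3396  0.    ]
spatula_grip [312.5 145.7] [ 0.5245 -0.3328  0.008 ]
grip [ 0.5234 -0.336 ] tool-frame delta mm [35.0685 -9.493  -0.003 ] turn (yaw err, +turn lowers yaw) 0.18008501540985725
```

```bash
python3 -m crank '[[[0,0,0,0.09],[0,0,0,0.09],[11,-5,0,0],[11,-5,10,0],[11,-6,30,0],[0,0,40,0],[0,0,40,0],[0,0,40,0],[0,0,30,0],[0,0,0,0]]]' 60
python3 -m crank '[[[0,0,0,0],[0,0,0,0]]]'; python3 sp.py 0 w2.png
```

```text
clock: 3.95
position: [0.5233, -0.3331, 0.0604]
tool_rot: [-3.126, 0.274, 0.011]
force: [-0.8, -0.8, 0.8]
gripper_width: 0.638
grip_force: 0.0
clock: 4.15
position: [0.5256, -0.3353, 0.0674]
tool_rot: [3.128, -0.276, 0.004]
force: [1.1, 0.2, -1.0]
gripper_width: 0.641
grip_force: 0.0
t 4.2 tcp [ 0.5255 -0.3354  0.0674] yaw -0.17653370059177786 zt [ 0.0025 -0.0017 -1.    ]
mask fit origin [ 0.5451 -0.3401] yaw -0.17602500702926782 cost 0.0008835971334550289 pcayaw -0.17503888865473238 area cm2 17975
spatula [325.1 181.1] [ 0.5475 -0.342   0.    ]
spatula_mark [321.6  99.4] [ 0.607  -0.3499  0.01  ]
spatula_grip [321.4 208.4] [ 0.5286 -0.3357  0.008 ]
grip [ 0.5235 -0.3362] tool-frame delta mm [-1.8926  1.2085 -0.0037] turn (yaw err, +turn lowers yaw) -0.000508693562510043
```

View pics/w2.png

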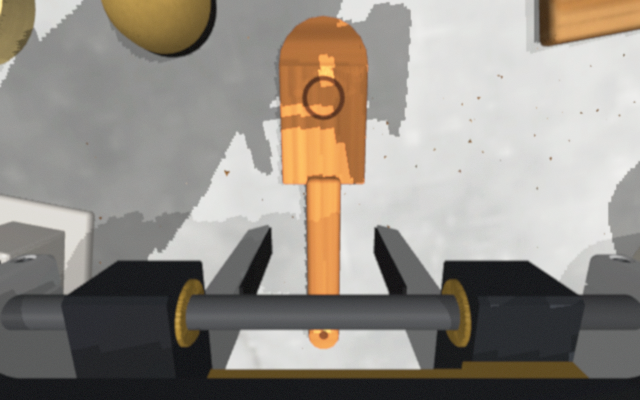

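The handle (x 305–340) is centred between the fingers, and the blade points up the picture with its ring at (323,97). I'll go down and grip.

```bash
python3 -m crank '[[[-1,1,20,0],[0,0,20,0],[0,0,15,0],[0,0,7,0],[0,0,0,0],[0,0,0,0]]]' 60
python3 -m crank '[[[0,0,0,0],[0,0,0,0],[0,0,0,0],[0,0,0,0],[0,0,0,0],[0,0,0,0]]]' 0 30
```

```text
clock: 5.0
position: [0.5238, -0.336, 0.0042]
tool_rot: [3.129, -0.278, 0.001]
force: [0.4, 0.1, 0.8]
gripper_width: 0.64
grip_force: 0.0
clock: 5.6
position: [0.5234, -0.3358, 0.0036]
tool_rot: [3.129, -0.278, 0.0]
force: [-0.1, -0.1, 0.5]
gripper_width: 0.275
grip_force: 30.0
```

```bash
python3 -m crank '[[[0,0,-20,0],[0,0,-40,-0.03],[0,0,-45,-0.05],[0,0,-45,-0.05],[0,0,-45,-0.05],[0,0,-45,0],[-4,-20,0,0],[-4,-40,0,0]]]'
python3 -m crank '[[[-5,-45,0,0],[-5,-45,0,0],[-5,-45,0,0],[-5,-45,0,0],[-5,-45,0,0],[0,-45,0,0],[0,-35,0,0],[0,0,0,0],[0,0,0,0],[0,0,0,0]]]'
python3 m.py w3 tray,tray_bay,brush,stand
```

```text
clock: 6.4
position: [0.515, -0.2767, 0.244]
tool_rot: [3.141, 0.001, 0.002]
force: [0.2, -0.2, -1.9]
gripper_width: 0.277
grip_force: 30.0
clock: 7.4
position: [0.4894, 0.0284, 0.2433]
tool_rot: [3.141, 0.003, -0.0]
force: [0.1, 0.1, -1.0]
gripper_width: 0.273
grip_force: 30.0
7.45 [0.4894 0.0282 0.2433] yaw 0.0015838618462763025 zt [-0.0003 -0.0001 -1.    ] q6 1.552207262125501 F [ 0.2736  0.5381 -1.5621] 0.2723636850827576 29.998028576374054
tray [201.5 119.6] 0.8 [0.5584 0.1819 0.    ]
tray rect [[0.6857, 0.2911], [0.7087, 0.114], [0.4299, 0.0829], [0.3981, 0.2911]] touch edge True 0.71
tray_bay [224.9 115.3] 0.76 [0.5636 0.15   0.006 ]
tray_bay rect [[0.6836, 0.2875], [0.7059, 0.1138], [0.4326, 0.0842], [0.4018, 0.2882]] touch edge True 0.87
brush [153.5 123.2] 0.76 [0.5538 0.2404 0.006 ]
brush rect [[0.6639, 0.2799], [0.6735, 0.2379], [0.4418, 0.2018], [0.4292, 0.2498]] touch edge False 0.95
stand [425.1 146.2] 0.71 [ 0.5256 -0.105   0.    ]
stand rect [[0.4946, -0.0543], [0.5856, -0.0891], [0.557, -0.1604], [0.4628, -0.1289]] touch edge False 0.93
```

View pics/w3.png

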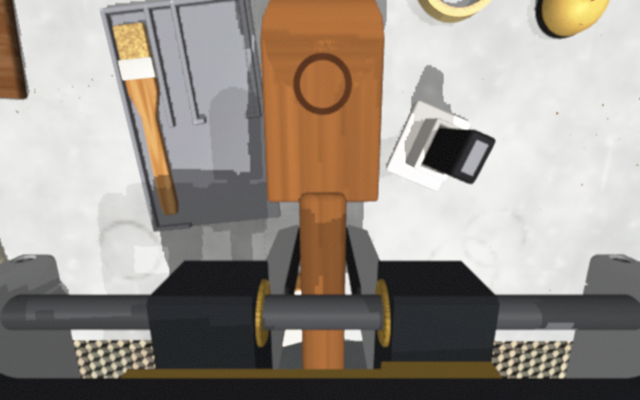

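The tray is at the left: outer near-left corner about (155,228), bay walls about (175,0)–(203,120) and (245,0)–(262,115). The spatula is gripped straight with its ring at (322,83), and the stand is at (425,150). A crop will give me the exact edges.

```bash
python3 - <<'E'
import cv2
a=cv2.imread('pics/w3.png')[0:235,95:275]
a=cv2.resize(a,None,fx=2.5,fy=2.5,interpolation=cv2.INTER_CUBIC)
cv2.imwrite('pics/c3.png',a)
E
```

```text
(no output)
```

View pics/c3.png

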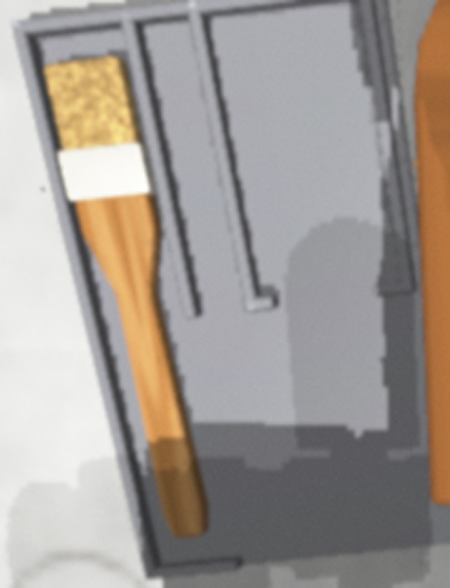

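The crop shows hook corners at about (246,308), (277,303) and (378,292), and the outer corners at (14,22) and (148,575). I'll fit the tray frame to these.

```bash
python3 - <<'E'
from h import *
from scipy.optimize import least_squares
np.set_printoptions(precision=4,suppress=True)
s=dict(position=[0.4894,0.0283,0.2433],tool_rot=[3.1415,0.0025,0.0001])
st=manip.read_state();print(st['position'],st['tool_rot'])
c=cam('wrist',st)
P={n:at_z((x/2.5+95,y/2.5),.016,c)[:2] for n,(x,y) in dict(FL=(14,22),NL=(148,575),hookLo=(246,308),hookLi=(277,303),hookRi=(378,292),hookRo=(415,291),wl1=(190,12),wl2=(246,300)).items()}
for k,v in P.items():print(k,v)
d=P['FL']-P['NL'];print('len',np.hypot(*d),'yaw outer',np.arctan2(d[1],d[0]))
d=P['wl1']-P['wl2'];print('yaw wall',np.arctan2(d[1],d[0]))
d=P['hookLo']-P['hookRo'];print('width',np.hypot(*d),'yaw',np.arctan2(-d[0],d[1]))
d=P['hookLi']-P['hookRi'];print('gap',np.hypot(*d))
# fit tray pose: corners FL(.135,.085) NL(-.135,.085), hooks x=bx-.006,y=by+-42
E
```

```text
[0.4894 0.0289 0.2434] [ 3.1416  0.0039 -0.0001]
FL [0.68   0.2806]
NL [0.4158 0.2517]
hookLo [0.554 0.187]
hookLi [0.5564 0.1716]
hookRi [0.5618 0.1218]
hookRo [0.5623 0.1037]
wl1 [0.6843 0.2003]
wl2 [0.5578 0.1866]
len 0.2657877876667806 yaw outer 0.1088886509654454
yaw wall 0.1078871790762546
width 0.08367925921197863 yaw 0.09936787914490061
gap 0.05005285172894658
```

```bash
python3 -m crank '[[[0,0,0,-0.05],[0,0,0,-0.055],[14,-22,0,0],[14,-22,0,0],[14,-22,20,0],[14,-22,30,0],[14,-22,40,0],[0,0,40,0],[0,0,30,0],[0,0,20,0]]]'
python3 -m crank '[[[0,0,0,0],[0,0,0,0],[0,0,0,0]]]'; python3 sp.py 0.06 w4.png; python3 m.py w4 tray_bay,tray
```

```text
clock: 8.85
position: [0.5462, 0.146, 0.0609]
tool_rot: [3.137, 0.17, -0.004]
force: [-0.1, 0.8, -0.8]
gripper_width: 0.273
grip_force: 30.0
clock: 9.15
position: [0.5479, 0.1462, 0.065]
tool_rot: [-3.137, -0.169, -0.004]
force: [-0.3, 0.1, -1.6]
gripper_width: 0.277
grip_force: 30.0
t 9.2 tcp [0.5479 0.1462 0.065 ] yaw 0.10776608527755294 zt [ 0.0023  0.0004 -1.    ]
mask fit origin [0.5574 0.1467] yaw 0.10929038982862632 cost 0.0020706904935986984 pcayaw 0.11002540866053542 area cm2 30004
spatula_mark [320.7  86.4] [0.6322 0.1557 0.07  ]
spatula_grip [325.1 239.3] [0.5493 0.1443 0.068 ]
grip [0.5355 0.1443] tool-frame delta mm [-12.4682   0.5603  -0.0297] turn (yaw err, +turn lowers yaw) -0.0015243045510733855
9.45 [0.5474 0.1461 0.064 ] yaw 0.10775977968554469 zt [ 0.0008  0.0001 -1.    ] q6 1.6592213446490798 F [ 0.4628 -0.6821 -0.7425] 0.27249820575009776 29.998028576374054
tray_bay [624.6 268.1] 0.16 [ 0.5274 -0.0987  0.006 ]
tray_bay rect [[0.6781, 0.2865], [0.6967, 0.1145], [0.4347, 0.0722], [0.4104, 0.2948]] touch edge True 0.66
tray [276.9 191.1] 0.95 [0.5588 0.1822 0.    ]
tray rect [[0.6796, 0.2905], [0.6988, 0.1135], [0.4291, 0.07], [0.4042, 0.2993]] touch edge True 0.88
```

View pics/w4.png

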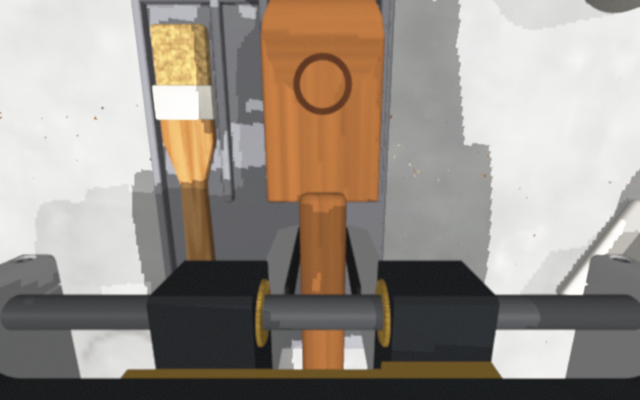

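The spatula is over the bay, parallel to its walls, with the ring at (322,83); the estimate from the ring matches the 5 mm target. Lowering.

```bash
python3 -m crank '[[[0,0,15,0],[0,0,15,0],[0,0,12,0],[0,0,7,0],[0,0,3,0],[0,0,1,0],[0,0,0,0],[0,0,0,0],[0,0,0,0]]]'
```

```text
clock: 10.55
position: [0.5474, 0.1461, 0.0109]
tool_rot: [-3.137, -0.169, -0.001]
force: [-0.7, 0.1, -1.5]
gripper_width: 0.272
grip_force: 30.0
```

```bash
python3 -m crank '[[[0,0,0.8,0],[0,0,0,0],[0,0,0,0]]]'
python3 -m crank '[[[0,0,0,0],[0,0,0,0],[0,0,0,0],[0,0,0,0],[0,0,-20,0],[0,0,-40,0],[0,0,-45,0],[-5,0,-45,0],[-5,0,-45,0],[-5,0,-20,0]]]' 44
python3 -m crank '[[[0,0,0,0],[0,0,0,0],[0,0,0,0]]]'; python3 sp.py 0.006 w5.png
```

```text
clock: 10.85
position: [0.5472, 0.1461, 0.0097]
tool_rot: [-3.137, -0.169, -0.0]
force: [-0.7, -0.3, -1.7]
gripper_width: 0.273
grip_force: 30.0
clock: 11.85
position: [0.5329, 0.1446, 0.2291]
tool_rot: [-3.136, -0.169, -0.009]
force: [-0.8, 0.7, -0.3]
gripper_width: 0.468
grip_force: 0.0
clock: 12.15
position: [0.5318, 0.1443, 0.2229]
tool_rot: [3.137, 0.169, -0.004]
force: [-1.2, -0.4, 0.6]
gripper_width: 0.469
grip_force: 0.0
t 12.2 tcp [0.5319 0.1443 0.223 ] yaw 0.10778633038046652 zt [-0.0026 -0.0005 -1.    ]
mask fit origin [0.5705 0.1481] yaw 0.10830539078638131 cost 1.9238412264365425e-05 pcayaw 0.10928568963562639 area cm2 7468
spatula [324.4 145.7] [0.5699 0.1456 0.006 ]
spatula_mark [321.7  90.1] [0.6324 0.1556 0.016 ]
spatula_grip [321.7 162.6] [0.5501 0.1468 0.014 ]
grip [0.5486 0.1457] tool-frame delta mm [16.8244  0.4792 -0.045 ] turn (yaw err, +turn lowers yaw) -0.0005190604059147896
```

View pics/w5.png

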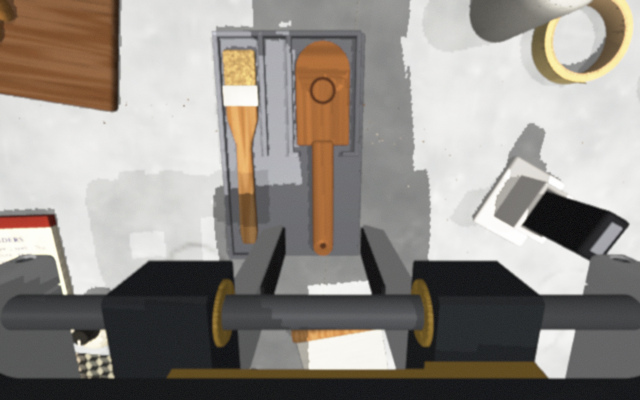

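The spatula lies flat in the bay (ring at (323,90)) with its handle out through the gap. It sits about 5 mm ahead of the bay point, and yaw matches. The stand is at (520,200), so that's the next view.

```bash
python3 -m crank '[[[-14,33,-10,0],[-14,34,-10,0],[-14,34,-10,0],[-14,34,-10,0],[-14,34,-10,0],[-14,33,0,0.117],[0,33,0,0.117],[0,0,0,0.117],[0,0,0,0.117],[0,0,0,0]]]' 70
python3 -m crank '[[[0,0,0,0],[0,0,0,0],[0,0,0,0]]]'; python3 m.py w6 stand,meter
```

```text
clock: 13.4
position: [0.4701, -0.0987, 0.2744]
tool_rot: [-3.09, 0.566, 0.001]
force: [0.6, 0.2, 0.2]
gripper_width: 0.745
grip_force: 0.0
clock: 13.7
position: [0.4702, -0.0983, 0.2746]
tool_rot: [3.091, -0.56, -0.0]
force: [-0.1, 0.7, 0.5]
gripper_width: 0.743
grip_force: 0.0
13.75 [ 0.4702 -0.0983  0.2746] yaw -0.35867931072639453 zt [-0.  0. -1.] q6 1.6471495572536337 F [0.2265 0.0312 0.0186] 0.7441799481141145 0.0
stand [311.  129.6] 0.62 [ 0.5283 -0.1038  0.    ]
stand rect [[0.496, -0.0511], [0.5839, -0.0894], [0.5554, -0.1603], [0.4659, -0.1258]] touch edge False 0.89
meter [310.8 131.4] 0.79 [ 0.5266 -0.104   0.03  ]
meter rect [[0.5564, -0.0967], [0.5444, -0.1287], [0.4887, -0.108], [0.5011, -0.0748]] touch edge False 0.82
```

View pics/w6.png

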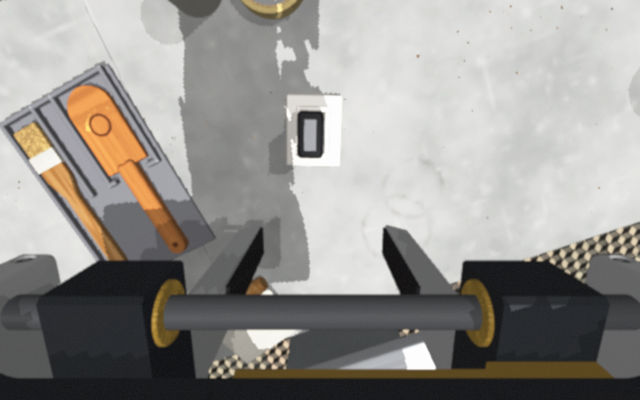

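Meter top is at (311,134) inside the stand base (287–340, 95–165), almost aligned with the tool.

```bash
python3 - <<'E'
from h import *
np.set_printoptions(precision=4,suppress=True)
im,c=snap('wrist');s=manip.read_state();Rt=Rn.from_rotvec(s['tool_rot']).as_matrix()
def rect(g,z):
    r=cv2.minAreaRect(cv2.findNonZero(g.astype(np.uint8)));b=np.array([at_z(p,z,c)[:2] for p in cv2.boxPoints(r)])
    e=[b[1]-b[0],b[2]-b[1]];e.sort(key=np.hypot.reduce if 0 else lambda v:np.hypot(*v))
    L=e[1]; L=L if L[0]>0 else -L
    return b.mean(0),[np.hypot(*v) for v in e],np.arctan2(L[1],L[0])
m=np.array(manip.outline_of('wrist','meter')[0]['region'])
dark=(im.max(2)<75);dark[:80]=0;dark[190:]=0;dark[:,:285]=0;dark[:,345:]=0
dark=cv2.morphologyEx(dark.astype(np.uint8),cv2.MORPH_OPEN,np.ones((3,3)))
print('mask',rect(m,.135));print('dark',rect(dark,.135))
g=im[95:170,285:345].min(2)>205
w=np.zeros(m.shape,np.uint8);w[90:172,283:345]=(im[90:172,283:345].min(2)>200)
st=np.array(manip.outline_of('wrist','stand')[0]['region'])|m
print('stand base',rect(st,.004))
ctr=rect(m,.135)[0]
print('tool delta',Rt.T@(np.r_[ctr,s['position'][2]]-s['position'])*1e3)
for n in('scene','side'):
    im2,c2=snap(n);
    for q in manip.outline_of(n,'meter')[:1]:
        ys,xs=np.nonzero(q['region']);print(n,'top mid',at_z((xs[ys<ys.min()+6].mean(),ys.min()+3),.135,c2))
E
```

```text
mask (array([ 0.5257, -0.1075]), [np.float64(0.025711322567511102), np.float64(0.04561781882209738)], np.float64(-0.35837104272050674))
dark (array([ 0.526 , -0.1071]), [np.float64(0.022886904875062102), np.float64(0.04181438516728833)], np.float64(-0.3598383385770301))
stand base (array([ 0.5257, -0.1063]), [np.float64(0.07462215831882024), np.float64(0.09536501075080041)], np.float64(-0.41526891865695953))
tool delta [ 55.2473 -10.996    0.0011]
scene top mid [ 0.5209 -0.1113  0.135 ]
side top mid [ 0.5265 -0.1065  0.135 ]
```

```bash
python3 -m crank '[[[-10,-11,30,0],[0,0,40,0],[0,0,40,0],[0,0,10,0],[0,0,0,0],[0,0,0,0],[0,0,0,0]]]' 70
python3 - <<'E'
from h import *
np.set_printoptions(precision=4,suppress=True)
im,c=snap('wrist');s=manip.read_state();Rt=Rn.from_rotvec(s['tool_rot']).as_matrix()
print('cam',-c[1].T@c[2],'tcp',s['position'],np.arctan2(Rt[1,0],Rt[0,0]))
m=np.array(manip.outline_of('wrist','meter')[0]['region'])
r=cv2.minAreaRect(cv2.findNonZero(m.astype(np.uint8)));print(r)
b=np.array([at_z(p,.135,c)[:2] for p in cv2.boxPoints(r)]);print(b,b.mean(0),np.hypot(*(b[1]-b[0])),np.hypot(*(b[2]-b[1])))
ys,xs=np.nonzero(m);W=np.array([at_z(p,.135,c)[:2] for p in zip(xs,ys)]);u,_,v=np.linalg.svd(W-W.mean(0),full_matrices=False);print('pca yaw',np.arctan(v[0][1]/v[0][0]),W.mean(0))
print('delta',Rt.T@(np.r_[W.mean(0),s['position'][2]]-s['position'])*1e3)
E
```

```text
clock: 15.0
position: [0.4655, -0.0849, 0.1565]
tool_rot: [3.091, -0.563, 0.004]
force: [0.5, -0.7, 0.8]
gripper_width: 0.748
grip_force: 0.0
cam [ 0.5284 -0.1094  0.3353] tcp [ 0.4654 -0.0848  0.1562] -0.3602356895955049
((320.5, 126.0), (76.0, 43.0), 90.0)
[[ 0.5515 -0.1032]
 [ 0.5426 -0.1269]
 [ 0.5003 -0.1117]
 [ 0.5097 -0.0866]] [ 0.526  -0.1071] 0.025383214968356844 0.04495849316575349
pca yaw -0.37353783783314154 [ 0.5262 -0.107 ]
delta [64.7274 -0.6804  0.1659]
```

```bash
python3 -m crank '[[[20,-1,0,0],[25,0,0,0],[20,0,0,0.01],[0,0,20,0],[0,0,25,0],[0,0,20,0],[0,0,5,0],[0,0,0,0],[0,0,0,0],[0,0,0,0]]]' 60
python3 -m crank '[[[0,0,0,0],[0,0,0,0],[0,0,0,0],[0,0,0,0],[0,0,0,0],[0,0,0,0]]]' 0 30
```

```text
clock: 16.1
position: [0.5264, -0.1067, 0.0859]
tool_rot: [3.088, -0.578, 0.003]
force: [-0.1, 0.1, 0.1]
gripper_width: 0.637
grip_force: 0.0
clock: 16.7
position: [0.5259, -0.1066, 0.0847]
tool_rot: [-3.088, 0.578, -0.0]
force: [-0.5, -0.3, 0.1]
gripper_width: 0.277
grip_force: 30.0
```

```bash
python3 -m crank '[[[0,0,-10,0],[0,0,-20,0],[0,0,-25,0],[0,0,-30,0],[0,0,-30,0],[0,0,0,0],[0,0,0,0],[0,0,0,0],[0,0,0,0]]]'
python3 - <<'E'
from h import *
s=manip.read_state();Rt=Rn.from_rotvec(s['tool_rot']).as_matrix();y=np.arctan2(Rt[1,0],Rt[0,0]);print(y,s['position'],s['joint_pos'])
T=.108;a=Rn.from_euler('z',T).as_matrix()@np.diag([1,-1,-1.])
print('turn',y-T,'delta',a.T@(np.array([.632,.1547,s['position'][2]])-s['position'])*1e3)
E
```

```text
clock: 17.6
position: [0.5254, -0.1065, 0.1985]
tool_rot: [-3.088, 0.578, 0.003]
force: [-0.6, 0.1, -1.3]
gripper_width: 0.275
grip_force: 30.0
-0.37021040525546534 [ 0.52540075 -0.10645423  0.19854712] [-2.68248882e-01  2.75814574e-01  1.56832532e+00  2.65425992e-05
  1.29945576e+00  1.67275053e+00]
turn -0.4782104052554653 delta [ 134.1280242  -248.14230972    0.        ]
```

```bash
python3 -m crank '[[[0,0,-15,-0.12],[0,0,-15,-0.12],[0,0,-10,-0.12],[0,0,0,-0.12],[0,-20,0,0],[0,-35,0,0],[0,-35,0,0],[0,-35,0,0],[20,-35,0,0],[25,-35,0,0]]]'
python3 -m crank '[[[30,-30,0,0],[30,-20,0,0],[20,-3,0,0],[9,0,10,0],[0,0,20,0],[0,0,20,0],[0,0,20,0],[0,0,10,0],[0,0,0,0],[0,0,0,0]]]'
python3 m.py w7 spatula_mark,spatula,tray,meter
python3 - <<'E'
from h import *
im,c=snap('side','s7.png');g,c2=snap('scene')
for n,k in(('side',c),('scene',c2)):
    print(n,proj([.632,.1547,.016],k))
    for l in('meter_tip','spatula_mark'):
        for q in manip.pinpoint(n,l)[:1]:print(l,q['centre'],q['confidence'],at_z(q['centre'],.016 if l[0]=='s' else .07,k))
p=proj([.632,.1547,.06],c).astype(int)
x0=max(p[0]-70,0);y0=max(p[1]-70,0)
a=cv2.resize(im[y0:y0+120,x0:x0+140],None,fx=4,fy=4,interpolation=cv2.INTER_CUBIC)
p2=proj([.632,.1547,.06],c2).astype(int)
b=cv2.resize(g[p2[1]-40:p2[1]+20,p2[0]-35:p2[0]+35],(560,480))
cv2.imwrite('pics/c7.png',cv2.resize(np.hstack([a,cv2.resize(b,(560,480))]),(800,343)))
E
```

```text
clock: 18.6
position: [0.5491, 0.0937, 0.2394]
tool_rot: [3.137, 0.172, -0.001]
force: [0.3, -0.6, -1.0]
gripper_width: 0.275
grip_force: 30.0
clock: 19.6
position: [0.632, 0.1544, 0.1602]
tool_rot: [-3.137, -0.172, -0.001]
force: [0.6, -0.2, -2.0]
gripper_width: 0.274
grip_force: 30.0
19.65 [0.6322 0.1545 0.1607] yaw 0.10959476587487942 zt [ 0.0014  0.0003 -1.    ] q6 1.6446301226496989 F [ 0.5887  0.9634 -0.7917] 0.2757377222313805 29.99705046415329
spatula_mark [320.3 187.9] 0.66 [0.6318 0.1562 0.01  ]
spatula_mark rect [[0.6814, 0.1911], [0.6881, 0.1303], [0.4288, 0.0961], [0.4208, 0.1685]] touch edge False 0.62
spatula rect [[0.6798, 0.1919], [0.6867, 0.1293], [0.4206, 0.0941], [0.4123, 0.1687]] touch edge False 0.73
tray [235.3 248.1] 0.32 [0.5507 0.2435 0.    ]
tray rect [[0.6814, 0.2878], [0.7005, 0.1145], [0.4298, 0.0756], [0.407, 0.2826]] touch edge False 0.77
meter [320.3 214.7] 0.65 [0.6088 0.1536 0.03  ]
meter rect [[0.6359, 0.1833], [0.6423, 0.1251], [0.5278, 0.1099], [0.5208, 0.1731]] touch edge False 0.8
side [299.13728418 288.61341675]
spatula_mark [296.6, 288.4] 0.63 [0.63882604 0.15383808 0.016     ]
scene [290.42263904 166.34606483]
meter_tip [336.1, 181.5] 0.34 [ 0.67281361 -0.12088494  0.07      ]
spatula_mark [293.2, 169.7] 0.94 [0.62824141 0.12377987 0.016     ]
```

View pics/c7.png

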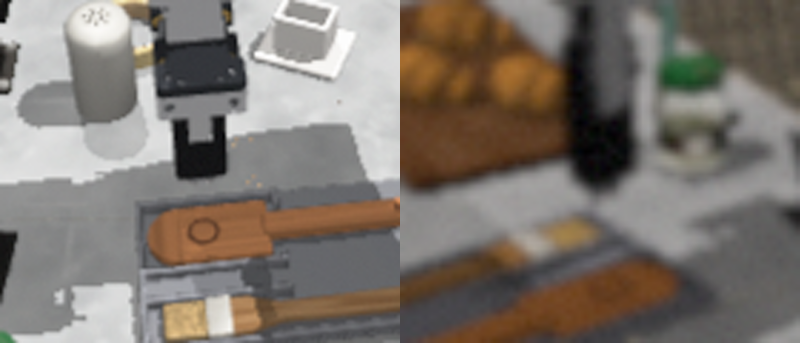

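Side crop: the meter is upright above the blade, ring visible at (203,231), and the stand is empty. The wrist estimate of the ring (0.632, 0.156) matches the TCP, so I'll descend slowly.

```bash
python3 -m crank '[[[0,0,20,0],[0,0,25,0],[0,0,15,0],[0,0,5,0],[0,0,0,0],[0,0,0,0],[0,0,0,0]]]'
python3 m.py w8 spatula_mark
python3 - <<'E'
from h import *
im,c=snap('side');p=proj([.632,.1547,.03],c).astype(int);print(p)
a=im[p[1]-45:p[1]+30,p[0]-50:p[0]+50]
w=cv2.imread('pics/w8.png')[60:400,180:460]
cv2.imwrite('pics/c8.png',np.hstack([cv2.resize(a,(480,360),interpolation=cv2.INTER_CUBIC),cv2.resize(w,(296,360))]))
E
```

```text
clock: 21.05
position: [0.6324, 0.1547, 0.0959]
tool_rot: [-3.137, -0.172, -0.003]
force: [0.7, -0.5, -2.1]
gripper_width: 0.278
grip_force: 30.0
21.1 [0.6323 0.1547 0.0957] yaw 0.10977710798079499 zt [ 0.0015  0.0003 -1.    ] q6 1.64467870309009 F [-0.1173  0.151  -0.5823] 0.2771583748940047 29.997131824493408
spatula_mark rect [[0.6808, 0.1918], [0.689, 0.1309], [0.4735, 0.0959], [0.4633, 0.1686]] touch edge False 0.91
[298 285]
```

View pics/c8.png

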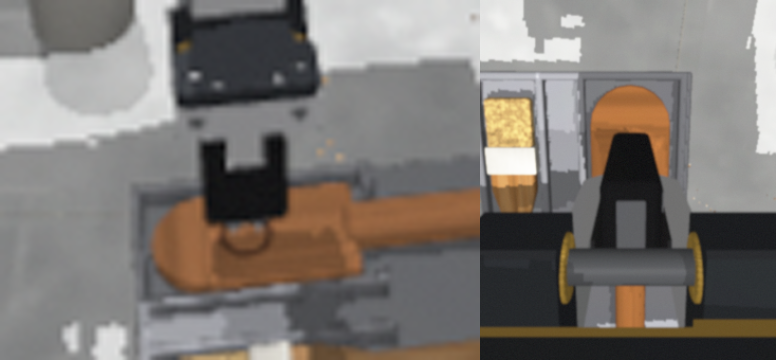

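In the side crop the case (205–288) is centred over the ring (about 245,237), and the wrist view shows it centred across the blade. Pressing gently.

```bash
python3 -m crank '[[[0,0,2,0],[0,0,2,0],[0,0,1,0],[0,0,1,0],[0,0,1,0],[0,0,0,0],[0,0,0,0],[0,0,0,0]]]'
for i in 1 2 3; do python3 -m crank '[[[0,0,0,0]]]' | sed -n 2,4p; done
python3 -m crank '[[[0,0,1,0],[0,0,1,0],[0,0,1,0],[0,0,0,0],[0,0,0,0],[0,0,0,0]]]'
for i in 1 2 3 4; do python3 -m crank '[[[0,0,0,0]]]' | sed -n '2p;4p'; done
```

```text
clock: 22.05
position: [0.6319, 0.1546, 0.0878]
tool_rot: [-3.137, -0.172, -0.0]
force: [-0.6, 0.1, 0.9]
gripper_width: 0.273
grip_force: 30.0
position: [0.6319, 0.1546, 0.0877]
tool_rot: [3.137, 0.172, 0.0]
force: [0.1, 0.5, 0.6]
position: [0.6319, 0.1546, 0.0877]
tool_rot: [-3.137, -0.172, -0.0]
force: [-0.5, 0.6, 1.4]
position: [0.6319, 0.1546, 0.0877]
tool_rot: [-3.137, -0.172, -0.0]
force: [0.6, -0.1, 2.2]
clock: 22.95
position: [0.6319, 0.1546, 0.0847]
tool_rot: [-3.137, -0.172, -0.0]
force: [0.1, 0.2, 2.3]
gripper_width: 0.276
grip_force: 30.0
position: [0.6319, 0.1546, 0.0847]
force: [-0.6, -0.2, 3.7]
position: [0.6319, 0.1546, 0.0847]
force: [0.7, 0.7, 2.3]
position: [0.6319, 0.1546, 0.0847]
force: [0.6, -0.1, 2.7]
position: [0.6319, 0.1546, 0.0847]
force: [0.5, 0.1, 2.5]
```

The contact force is about 4 N, so the foot is about 6 mm in. I'll ease up 1 mm to half way, check that the spatula and brush haven't moved, and hand in.

```bash
python3 -m crank '[[[0,0,-1,0],[0,0,0,0],[0,0,0,0],[0,0,0,0],[0,0,0,0],[0,0,0,0]]]'
python3 - <<'E'
from h import *
f=[]
im,c=snap('side')
for i in range(4):
    manip.get_image('wrist');f.append(manip.read_state()['force'][2])
print('Fz',np.mean(f))
for l,z in(('spatula_mark',.016),('spatula',.006),('brush',.006),('spatula_grip',.014),('meter',.031)):
    for q in manip.pinpoint('side',l)[:1]:print(l,q['centre'],q['confidence'],at_z(q['centre'],z,c))
E
python3 m.py w9 spatula_grip
```

```text
clock: 23.95
position: [0.6319, 0.1546, 0.0857]
tool_rot: [-3.137, -0.172, -0.0]
force: [-0.1, 0.1, 1.8]
gripper_width: 0.273
grip_force: 30.0
Fz 2.2034154027925856
spatula_mark [297.2, 288.4] 0.9 [0.63721511 0.15387382 0.016     ]
spatula [323.6, 291.6] 0.91 [0.56640158 0.15840915 0.006     ]
brush [330.1, 318.7] 0.67 [0.55192293 0.24363793 0.006     ]
spatula_grip [328.7, 287.4] 0.85 [0.55247205 0.15086259 0.014     ]
meter [296.8, 285.6] 0.71 [0.6376271  0.15623466 0.031     ]
24.5 [0.6319 0.1546 0.0856] yaw 0.10980968867415142 zt [ 0.  0. -1.] q6 1.6446623217505953 F [1.2039 0.0043 1.5968] 0.27133107507149057 29.99777913093567
spatula_grip rect [[0.6821, 0.1908], [0.6888, 0.1309], [0.4793, 0.1019], [0.4713, 0.1736]] touch edge False 0.89
```

```bash
python3 -c "
from workcell import manip
print(manip.hand_in())"
```

```text
the job is handed in; nothing more can be done
None
```

I laid the spatula flat in its bay and let go of it, then handed in holding the meter upright on the ring: side-camera estimates put it within about 2–3 mm of the ring centre, in line with the spatula, foot about 5 mm in and pressing at roughly 3.5 N; no verdict came back.

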